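Change the dowel feeder over to its other lane

ROBOT

A 6-joint arm with a two-finger parallel gripper is mounted at the origin on the work surface. World frame = base frame: x ahead of the robot, y to its left, z up, the work surface at z = 0. Lengths are in m, angles in rad, forces in N, time in s.
With the tool pointing down it reaches from about 0.4 to 0.825 m from the base axis. Payload 7 kg.
Tool frame: the origin (TCP) lies on the centre line of the jaws, within the pads' length; the fingertips stand 14 mm ahead of it and the grasp point (between the pads) lies 5 mm behind it (tip_reach is the distance from the TCP to the fingertips, in m); z points along the fingers, x is the direction in which the jaws open and shut, and the axes are right-handed (so a half turn about z gives the same grasp; the last joint's range is limited). The gripper opens to 88 mm and grips with 3 to 60 N. Pads are 19 mm wide; open, the fingers measure 130 mm over their backs; the gripper's body (78 mm by 193 mm) begins 47 mm behind the grasp point.
Start: joints at [-0.943, 0.359, 0.012, 0, -1.224, -0.288], TCP at [0.225, -0.636, 0.241] pointing down, gripper open.
Joint ranges: [-3.07, 3.07], [-1.43, 2.12], [-1.02, 1.25], [-3.03, 1.67], [-3.05, -0], [-3.03, 3.03]. Speed limits (rad/s): [2.39, 2.39, 3.01, 3.14, 3.14, 3.14].

INTERFACE

Orientations are given as [roll, pitch, yaw] about the fixed x, y, z axes, in that order (R = Rz(yaw) Ry(pitch) Rx(roll)).
In Python, from plant import * gives the robot as it stands. Calls block until the motion is done:
- move_ptp(position, orientation): joint-space move of the TCP to a pose.
- movel(position, orientation=None, vel=0.15): straight line of the TCP; orientation=None keeps the orientation; vel is the mean speed in m/s.
- goto_joints(angles): joint-space move.
- set_gripper(opening, newtons=None): opening from 0.0 (shut) to 1.0 (fully open); newtons is the grip in N (None keeps the last); returns when the fingers have stopped.
- hold(seconds).
- inverse_kinematics(position, orientation): joint angles nearest the present ones, or None.
- capture(name): name is "side" or "top"; returns the picture (400x640x3 uint8, red, green, blue); there is no depth.
- get_calibration(name): a dict with "intrinsics" (3x3 intrinsics, pixels), "origin" and "attitude" of the camera in the world. Camera axes: x right, y down, z forward; pixel columns grow to the right and rows downward; lengths in m; the calibration is good to about 2 mm. A picture is of the moment at which its call begins. get_calibration takes no time and is no camera call.
A pose or a line that the arm cannot do raises PlanningError and nothing moves.
- sign_off(): hands the job in, once; it reports no verdict.
Trained networks look in the newest picture that a camera, given by its name, has taken for a name from the list of things; names that differ only in an ending like _2 or _b are one class to them, and where a whole thing is asked for, a point or a joint stands for the part that bears it (a point fixed in the world has none). Each returns a list of dicts, best first, with "conf" (0 to 1); they miss things now and then, are a little off and sometimes report something else, mostly with a low value. They report only what shows in the picture. A call takes as long as a camera call.
- find_in(query, camera): "centre" ([x, y, z] in m, in world coordinates, good to about 4 mm: the middle of the surface that is visible of it).
- masks_of(query, camera): "pixels" (400x640 bool, what is visible of it).
Readings, each from a call of its own:
- get_time(): time.
- get_q(): joint angles.
- get_dq(): joint speeds.
- get_joint_torque(): joint torques, N m.
- get_ee_pos(): TCP position.
- get_tool_rot(): TCP orientation.
- get_ft_force(): force on the tool from outside, world axes, zero at the start.
- get_wrist_torque(): the same for the moment, N m.
- get_opening(): opening from 0.0 (shut) to 1.0 (fully open).
Only numpy, scipy, OpenCV 4.12 (cv2) and the standard library are available. Lean on these libraries where they do the work, as an engineer would, in place of code of your own. Each camera call takes 0.05 s, during which the arm holds its last target.

TASK

The dowel feeder's seesaw gate is set for one pick-up lane, and the next five blanks are to go to the other one: press down the raised end of the gate's rocker handle until the gate has tipped fully over its pivot, then push the red stop lever right across so that all five waiting blanks roll down into that other lane. Nothing needs to be gripped, just press and push with the fingertips: do not touch or pick up the blanks, let none go into the first lane, and leave the other things on the bench where they are.

Things in the scene. Friction and masses are not known exactly. Their poses are not given: they have to be found in the camera images.
- feeder: Gravity feeder for dowel blanks, bolted down; 560 mm long along y. Origin on the bench under the gate's pivot, z up, -x side to the robot. Grey (robot side) and clear side plates, outer faces at x = +-37 mm. Centre housing: y +-85 mm, 200 mm high. Infeed chute: open-topped, from the gate out to y = +270 mm, sloping 10 degrees down to the gate; its walls are 190 mm high at the gate, 240 mm outside.
- gate (a joint): Tilt of the seesaw gate about its level pivot (along feeder x, 110 mm up), -0.38 to 0.38 rad. Positive: left blue end up, blanks roll to the right lane; negative: right yellow end up, blanks roll to the left lane. It starts on either stop. A weight on an upright arm holds it there; past level it falls by itself to the other stop. About 1.2 N down on the raised pad starts it.
- pad_left (a point): Top centre of the blue finger pad at the left (+y) end of the gate's rocker handle, a bar along feeder y, 105 mm on the robot's side (-x) of the feeder's origin, 65 mm clear of the housing. The pad is a disc 36 mm across, 10 mm thick, 85 mm from the pivot; its top is 149 mm above the bench when raised, 118 mm at level, 86 mm when lowered.
- pad_right (a point): Top centre of the yellow finger pad at the right (-y) end of the rocker handle, of the same size; raised when the blue one is lowered.
- stop (a joint): Angle of the queue stop: 0 shut (its blade hangs in the infeed chute and holds back the blanks), 1.0 rad fully open (blade swung up). It stays where it is left; about 1 N at the knob moves it.
- stop_knob (a point): Centre of the red ball knob, 24 mm across, on the stop's hand lever (8 mm rod), 80 mm from its shaft, which runs along feeder x at y = +100 mm, 232 mm high; lever at x = 0. Shut, it leans 17 degrees toward the gate: knob at y = +76 mm, 308 mm high. To open, push it over the top (312 mm) toward +y until it leans 40 degrees the other way against its end stop: knob at y = +152 mm, 293 mm high.
- lane_left (a point): Middle of the floor of the left pick-up lane, 62 mm high: y +50 to +237 mm of the feeder, under the infeed chute, 63 mm wide, sloping down outward from the gate to a blue end stop.
- lane_right (a point): The same for the right pick-up lane, y -50 to -237 mm, with a yellow end stop.
- dowel1: Beech dowel blank 1 of 5, a plain cylinder 30 mm across and 60 mm long, lying across the infeed chute behind the stop (1 is next to the stop). Origin at its middle, on its axis; x along the axis. Rolls by itself; not to be handled.
- dowel2: Beech dowel blank 2 of 5, a plain cylinder 30 mm across and 60 mm long, lying across the infeed chute behind the stop (1 is next to the stop). Origin at its middle, on its axis; x along the axis. Rolls by itself; not to be handled.
- dowel3: Beech dowel blank 3 of 5, a plain cylinder 30 mm across and 60 mm long, lying across the infeed chute behind the stop (1 is next to the stop). Origin at its middle, on its axis; x along the axis. Rolls by itself; not to be handled.
- dowel4: Beech dowel blank 4 of 5, a plain cylinder 30 mm across and 60 mm long, lying across the infeed chute behind the stop (1 is next to the stop). Origin at its middle, on its axis; x along the axis. Rolls by itself; not to be handled.
- dowel5: Beech dowel blank 5 of 5, a plain cylinder 30 mm across and 60 mm long, lying across the infeed chute behind the stop (1 is next to the stop). Origin at its middle, on its axis; x along the axis. Rolls by itself; not to be handled.
- setting_box: Bystander, to be left alone: grey tool-setting box with a wire bail handle, 55 x 75 x 48 mm, 95 mm high over the bail. Origin at its underside.
- bit_block: Bystander, to be left alone: dark wooden block 50 x 100 x 35 mm with three coloured drill bits standing in it, 116 mm high in all. Origin at its underside.
- glue: Bystander, to be left alone: white glue bottle with orange cap, 56 mm across, 140 mm high. Origin at its underside.
- wax_tin: Bystander, to be left alone: green round tin, 72 mm across, 50 mm high. Origin at its underside.
- collet_wrench: Bystander, to be left alone: steel spanner lying flat. Origin at its underside.
- screwdriver: Bystander, to be left alone: screwdriver lying flat. Origin at its underside.
- bench_brush: Bystander, to be left alone: bench brush lying flat. Origin at its underside.

How it is judged:
On the way, in this order (a step that is already met when the one before it is completed fails the run):
1. the gate has been rocked over to its other stop while the queue stop is still shut (distance of pad_left from where it was at the start of the episode above 0.033 m and (value of joint gate above 0.33 rad or value of joint gate below -0.33 rad) and value of joint stop below 0.3 rad), for 0.2 s.
2. the stop lever has been pushed across (open) (value of joint stop above 0.85 rad), for 0.1 s.
At the end, for the whole second after the job is handed in: The gate lies on the end stop opposite to the one it started on (beyond 0.33 rad), the queue stop is open (beyond 0.85 rad) and all five blanks lie at rest in the lane that the gate now feeds (between 70 and 240 mm from the pivot, on the lane floor) (distance of pad_left from where it was at the start of the episode above 0.033 m and (value of joint gate above 0.33 rad or value of joint gate below -0.33 rad) and value of joint stop above 0.85 rad and ((value of joint gate below -0.33 rad and y of dowel1 in the frame of feeder between 0.07 and 0.24 m and y of dowel2 in the frame of feeder between 0.07 and 0.24 m and y of dowel3 in the frame of feeder between 0.07 and 0.24 m and y of dowel4 in the frame of feeder between 0.07 and 0.24 m and y of dowel5 in the frame of feeder between 0.07 and 0.24 m) or (value of joint gate above 0.33 rad and y of dowel1 in the frame of feeder between -0.24 and -0.07 m and y of dowel2 in the frame of feeder between -0.24 and -0.07 m and y of dowel3 in the frame of feeder between -0.24 and -0.07 m and y of dowel4 in the frame of feeder between -0.24 and -0.07 m and y of dowel5 in the frame of feeder between -0.24 and -0.07 m)) and z of dowel1 in the frame of feeder between 0.05 and 0.11 m and x of dowel1 in the frame of feeder between -0.03 and 0.03 m and linear speed of each of dowel1, dowel2, dowel3, dowel4, dowel5 below 0.03 m/s and z of dowel2 in the frame of feeder between 0.05 and 0.11 m and x of dowel2 in the frame of feeder between -0.03 and 0.03 m and z of dowel3 in the frame of feeder between 0.05 and 0.11 m and x of dowel3 in the frame of feeder between -0.03 and 0.03 m and z of dowel4 in the frame of feeder between 0.05 and 0.11 m and x of dowel4 in the frame of feeder between -0.03 and 0.03 m and z of dowel5 in the frame of feeder between 0.05 and 0.11 m and x of dowel5 in the frame of feeder between -0.03 and 0.03 m); the robot touches nothing.
It fails at once if the robot touches a dowel blank (contact force between any of the fingers, the arm and dowel1 above 0.5 N or contact force between any of the fingers, the arm and dowel2 above 0.5 N or contact force between any of the fingers, the arm and dowel3 above 0.5 N or contact force between any of the fingers, the arm and dowel4 above 0.5 N or contact force between any of the fingers, the arm and dowel5 above 0.5 N).
It fails at once if a blank is lifted out of the feeder (height (world z) of any of dowel1, dowel2, dowel3, dowel4, dowel5 above 0.26 m).
It fails at once if a blank goes into the lane that was set at the start ((distance of pad_left from where it was at the start of the episode below 0.033 m and height (world z) of any of dowel1, dowel2, dowel3, dowel4, dowel5 below 0.13 m)).
It fails at once if a bystander is lifted or shifted by more than 15 mm (distance of any of setting_box, bit_block, glue, wax_tin, collet_wrench, screwdriver, bench_brush from where it was at the start of the episode above 0.015 m).
It also fails if it takes over 40 s, if anything falls off the work surface, if the arm or the gripper's body presses on something with over 40 N, if the wrist force passes 120 N, or if a joint passes its speed limit or range.

## Working session

There is one attempt and no reset: what is moved stays moved. The work goes in short steps, each a Python script; the robot and the scene stay as the last script left them, time stands still between calls to the robot, and variables do not carry over. Pictures are saved under pics/ and viewed, and the job is handed in when it is done.

```bash
mkdir -p pics; python3 - <<'E'
from plant import *
import cv2
for n in("side","top"):
    im=capture(n); cv2.imwrite(f"pics/{n}0.png",im[:,:,::-1])
    c=get_calibration(n); print(n,c)
    for q in("pad_left","pad_right","stop_knob","feeder","dowel1","setting_box","bit_block","glue","wax_tin","collet_wrench","screwdriver","bench_brush"):
        print(q,[(r["conf"],[round(float(v),3) for v in r["centre"]]) for r in find_in(q,n)][:5])
print(get_time(),get_tool_rot())
E
```

```text
side {'intrinsics': array([[398.10618413,   0.        , 325.20817929],
       [  0.        , 398.10618413, 193.46095396],
       [  0.        ,   0.        ,   1.        ]]), 'origin': array([ 0.03900601, -0.56662145,  1.13381623]), 'attitude': array([-2.46755281,  0.01598238, -0.81553837])}
pad_left [(0.43, [0.674, -0.086, 0.194]), (0.28, [0.619, -0.005, 0.236])]
pad_right [(0.45, [0.672, -0.085, 0.194])]
stop_knob [(0.5, [0.615, -0.004, 0.238]), (0.37, [0.671, -0.086, 0.194])]
feeder [(0.65, [0.624, -0.004, 0.2])]
dowel1 [(0.71, [0.619, 0.067, 0.212]), (0.57, [0.625, 0.123, 0.222]), (0.46, [0.629, 0.043, 0.205])]
setting_box []
bit_block []
glue [(0.63, [0.732, 0.043, 0.103]), (0.28, [0.628, 0.039, 0.207])]
wax_tin []
collet_wrench [(0.97, [0.474, -0.309, 0.01]), (0.45, [0.624, 0.097, 0.219]), (0.32, [0.627, 0.041, 0.207])]
screwdriver []
bench_brush [(0.9, [0.451, -0.553, 0.016])]
top {'intrinsics': array([[476.53003889,   0.        , 317.31089533],
       [  0.        , 476.53003889, 191.62658222],
       [  0.        ,   0.        ,   1.        ]]), 'origin': array([ 0.46511691, -0.01876977,  1.65892157]), 'attitude': array([-3.06615578e+00, -1.38116101e-03, -1.58679648e+00])}
pad_left [(0.91, [0.599, -0.103, 0.128])]
pad_right [(0.74, [0.599, -0.1, 0.129])]
stop_knob []
feeder [(0.86, [0.589, -0.105, 0.074])]
dowel1 [(0.77, [0.62, 0.128, 0.223]), (0.7, [0.598, -0.099, 0.127]), (0.66, [0.624, 0.071, 0.211]), (0.56, [0.622, 0.017, 0.203]), (0.51, [0.619, 0.101, 0.222])]
setting_box [(0.65, [0.494, 0.112, 0.044]), (0.21, [0.6, -0.102, 0.127])]
bit_block [(0.56, [0.711, -0.268, 0.038])]
glue [(0.49, [0.721, 0.049, 0.096])]
wax_tin [(0.59, [0.73, -0.074, 0.05]), (0.19, [0.708, -0.266, 0.037])]
collet_wrench [(0.85, [0.477, -0.301, 0.008])]
screwdriver [(0.71, [0.369, 0.511, 0.022])]
bench_brush [(0.62, [0.514, -0.546, 0.021])]
1.3 [-3.14157457e+00 -5.33553583e-05  1.91056605e+00]
```

View pics/side0.png

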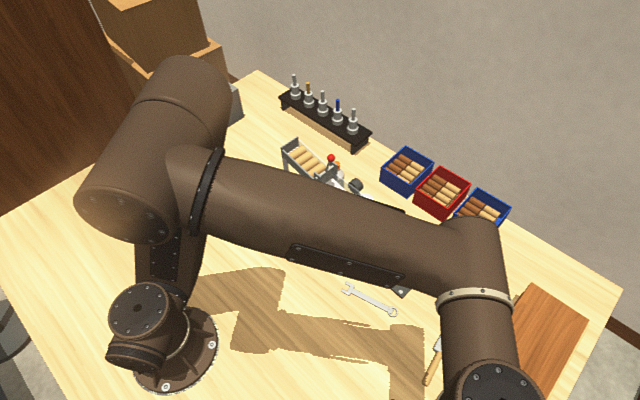

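View pics/top0.png

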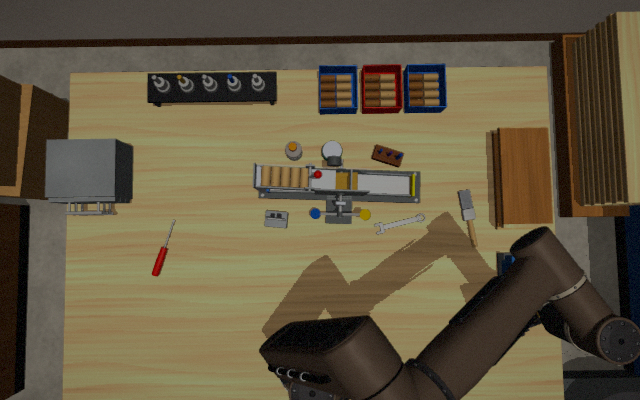

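```bash
cat > h.py <<'E'
import numpy as np, cv2
from scipy.spatial.transform import Rotation as R
from scipy.optimize import least_squares
def proj(c,P):
    Rc=R.from_euler('xyz',c["attitude"]).as_matrix()
    p=(np.atleast_2d(P)-c["origin"])@Rc; q=p@np.asarray(c["intrinsics"]).T
    return q[:,:2]/q[:,2:]
def blob(im,lo,hi,box):
    x0,y0,x1,y1=box; h=cv2.cvtColor(im[y0:y1,x0:x1].copy(),cv2.COLOR_RGB2HSV)
    m=cv2.inRange(h,lo,hi); n,l,s,c=cv2.connectedComponentsWithStats(m)
    return [(s[i,4],(c[i]+[x0,y0]).round(2)) for i in range(1,n) if s[i,4]>8]
def pads(g):  # centre tops in feeder frame, left,right
    # pad pivot offset from data: 149/118/86
    u=np.array
    def f(s):
        y=s*85*np.cos(g)/1000; z=.110+ .0075*np.cos(g)+s*.085*np.sin(g)
        return [-.105,y-np.sin(g)*.0075,z]
    return u([f(1),f(-1)])
E
python3 - <<'E'
from plant import *
from h import *
im=cv2.imread("pics/top0.png")[:,:,::-1]
cv2.imwrite("pics/top0z.png",cv2.resize(im[125:245,240:440],None,fx=4,fy=4,interpolation=cv2.INTER_CUBIC)[:,:,::-1])
box=(240,125,440,245)
b=blob(im,(100,120,60),(125,255,255),box);y=blob(im,(22,150,90),(32,255,255),box);r=blob(im,(0,170,90),(6,255,255),box)
print(b,y,r)
E
```

```text
[(np.int32(11), array([400.45, 154.36])), (np.int32(76), array([315.  , 213.38]))] [(np.int32(65), array([412.98, 184.66])), (np.int32(101), array([364.74, 213.97]))] [(np.int32(36), array([317.06, 174.08]))]
```

View pics/top0z.png

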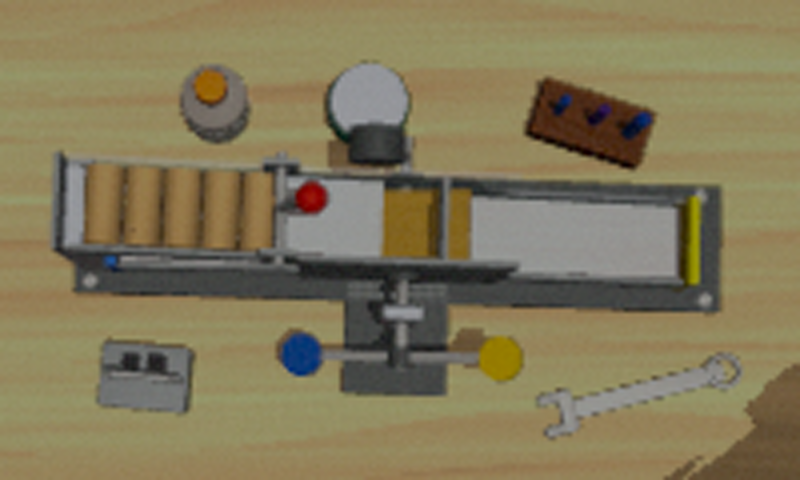

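The zoomed top view shows the blue pad at (315,213), the yellow pad at (365,214), which looks larger and so is probably raised, and the red knob at (317,174). The five blanks are left of the stop. Next I fit the feeder pose under both gate hypotheses.

```bash
python3 - <<'E'
from plant import *
from h import *
c=get_calibration("top")
obs=np.array([[315,213.4],[365,213.9],[317.1,174.1]])
for g in(-.38,.38):
    L=np.vstack([pads(g),[0,.076,.310]])
    def w(p,L=L):
        return L@R.from_euler('z',p[2]).as_matrix().T+[p[0],p[1],0]
    s=least_squares(lambda p:(proj(c,w(p))-obs).ravel(),[.6,-.05,0])
    print(g,s.x,s.cost,s.fun.round(2)); print(w(s.x).round(3))
E
```

```text
-0.38 [ 0.6141583  -0.09913442 -0.0329382 ] 0.09621105017603204 [-0.02  0.05 -0.26 -0.2   0.25  0.14]
[[ 0.512 -0.014  0.085]
 [ 0.507 -0.172  0.148]
 [ 0.617 -0.023  0.31 ]]
0.38 [ 0.61430729 -0.09742759 -0.029193  ] 1.4048118524780233 [ 1.25 -0.46 -0.9   0.26 -0.35  0.19]
[[ 0.512 -0.018  0.148]
 [ 0.507 -0.176  0.085]
 [ 0.617 -0.021  0.31 ]]
```

```bash
cat >> h.py <<'E'
FP=[.6142,-.0991,-.0329]
def W(P): return R.from_euler('z',FP[2]).as_matrix()@np.array(P,float)+[FP[0],FP[1],0]
DY=[np.pi,0,np.pi/2+FP[2]]; 
E
python3 - <<'E'
from plant import *
from h import *
set_gripper(0.0)
p=W([-.107,-.088,.25])
print(p,inverse_kinematics(p,DY))
move_ptp(p,DY)
im=capture("side"); cv2.imwrite("pics/side1.png",im[:,:,::-1])
cv2.imwrite("pics/side1z.png",cv2.resize(im[100:300,240:520],None,fx=2.8,fy=2.8,interpolation=cv2.INTER_CUBIC)[:,:,::-1])
im=capture("top");cv2.imwrite("pics/top1z.png",cv2.resize(im[125:245,240:440],None,fx=4,fy=4,interpolation=cv2.INTER_CUBIC)[:,:,::-1])
print(get_ee_pos(),get_q(),get_ft_force(),get_time())
E
```

```text
[ 0.50436323 -0.18353271  0.25      ] [ 0.01644146  0.12460132 -0.27811832  0.         -1.16807669 -1.62013778]
[ 0.5042202  -0.18419278  0.24989397] [ 1.51714410e-02  1.24959553e-01 -2.77971815e-01  6.28205609e-05
 -1.16811197e+00 -1.61982462e+00] [-0.3046754  -0.65204954 -0.37978756] 4.75
```

View pics/side1z.png

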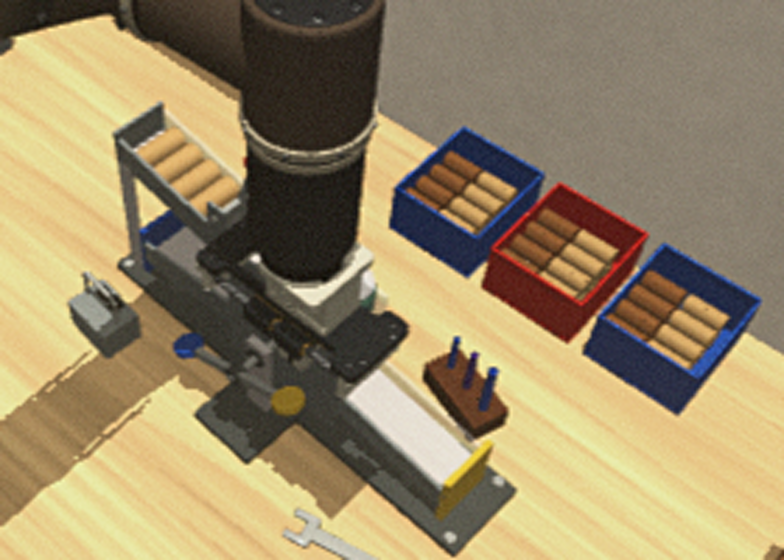

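View pics/top1z.png

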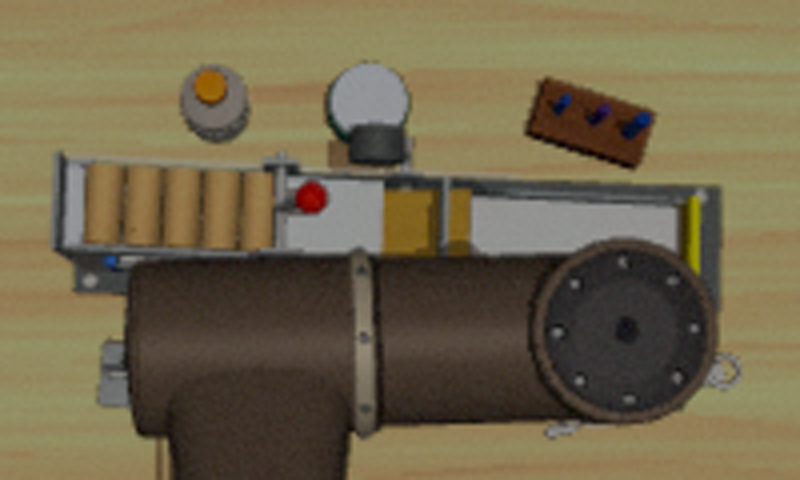

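The side view confirms that yellow is the raised pad (crop position (288,400)) and blue is low at (188,345). I check the fit in this view, then press.

```bash
python3 - <<'E'
from plant import *
from h import *
c=get_calibration("side")
P=[W(x) for x in pads(-.38)]
print("pred crop",(proj(c,P)-[240,100])*2.8)
x,y,_=W([-.107,-.088,0])
movel([x,y,.175],DY,vel=.15)
for tz in [.155,.148,.141,.134,.127,.12,.113,.106,.100]:
    movel([x,y,tz+.014],DY,vel=.06)
    print(tz,get_ee_pos().round(4) if hasattr(get_ee_pos(),'round') else get_ee_pos(),np.round(get_ft_force(),2))
    if np.abs(get_ft_force()).max()>15: break
hold(.3)
im=capture("side");cv2.imwrite("pics/side2z.png",cv2.resize(im[100:300,240:520],None,fx=2.8,fy=2.8,interpolation=cv2.INTER_CUBIC)[:,:,::-1])
print(get_time())
E
```

```text
pred crop [[184.72378786 340.61924917]
 [285.92327802 394.40747665]]
0.155 [ 0.5046 -0.1835  0.1694] [-0.38  0.61  0.48]
0.148 [ 0.5042 -0.1835  0.1617] [0.24 0.24 1.29]
0.141 [ 0.504  -0.1835  0.1545] [-1.16  0.86  1.08]
0.134 [ 0.504  -0.1835  0.1475] [-0.31  0.88  0.64]
0.127 [ 0.504  -0.1835  0.1405] [ 0.89  0.61 -0.06]
0.12 [ 0.5041 -0.1835  0.1335] [-0.17 -0.18  0.87]
0.113 [ 0.504  -0.1835  0.1265] [ 0.3   1.28 -0.22]
0.106 [ 0.504  -0.1835  0.1195] [ 0.65 -0.14 -0.73]
0.1 [ 0.5041 -0.1835  0.1136] [ 0.2  -0.11  1.05]
8.1167
```

View pics/side2z.png

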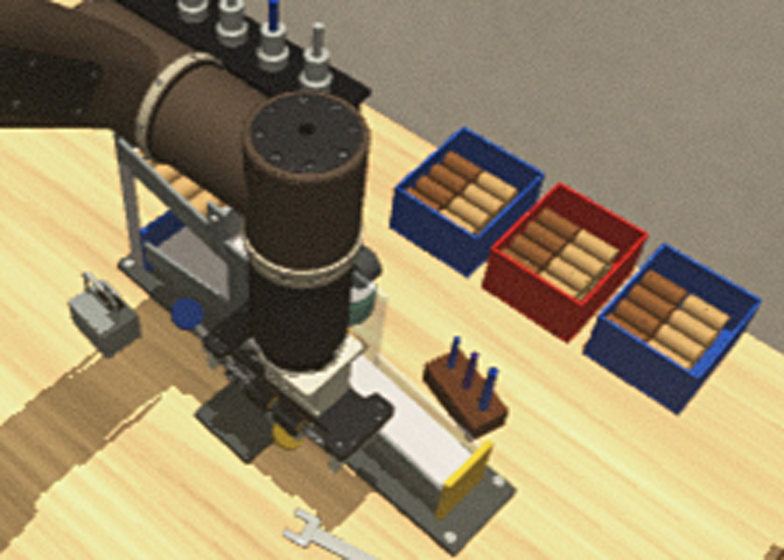

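The blue pad has risen to (187,313) and yellow is low at (287,435), so the gate has tipped. I retract and go to the knob's gate side.

```bash
python3 - <<'E'
from plant import *
from h import *
x,y,_=W([-.107,-.088,0])
movel([x,y,.38],DY,vel=.25)
best=None
for yaw in (FP[2],FP[2]+np.pi):
    q=inverse_kinematics(W([0,.018,.38]),[np.pi,0,yaw])
    print(yaw,q)
    if q is not None:
        d=abs(np.array(q)-get_q()).max()
        if best is None or d<best[0]: best=(d,yaw)
yaw=best[1]; DX=[np.pi,0,yaw]
move_ptp(W([0,.018,.38]),DX)
im=capture("top");cv2.imwrite("pics/top3z.png",cv2.resize(im[125:245,240:440],None,fx=4,fy=4,interpolation=cv2.INTER_CUBIC)[:,:,::-1])
im=capture("side");cv2.imwrite("pics/side3z.png",cv2.resize(im[100:300,240:520],None,fx=2.8,fy=2.8,interpolation=cv2.INTER_CUBIC)[:,:,::-1])
print(yaw,get_ee_pos(),get_time())
c=get_calibration("side");print((proj(c,[W(p) for p in pads(.38)])-[240,100])*2.8)
E
```

```text
-0.0329 [ 0.18327905  0.21452573  0.12257394  0.         -1.47884453  2.9254136 ]
3.108692653589793 [ 0.18327905  0.21452573  0.12257394  0.         -1.47884453 -0.21617905]
3.108692653589793 [ 0.61451481 -0.08146486  0.37997552] 10.7
[[185.10184749 310.7837254 ]
 [288.66464878 428.68747198]]
```

View pics/side3z.png

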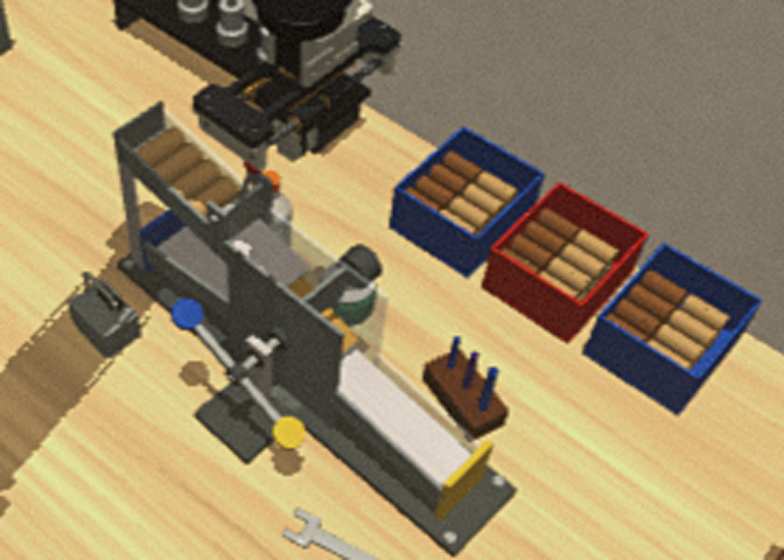

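View pics/top3z.png

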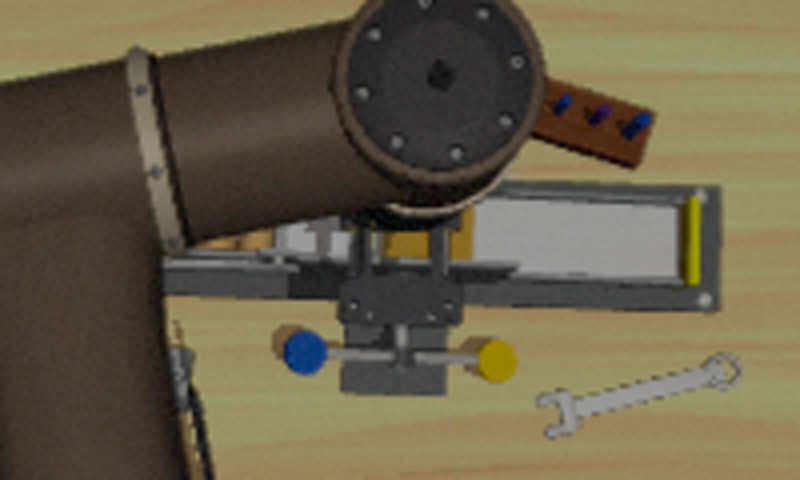

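The gate lies on its other stop: blue at (187,313) and yellow at (288,432), within 3 px of the prediction. Next I push the lever.

```bash
python3 - <<'E'
from plant import *
from h import *
DX=[np.pi,0,FP[2]+np.pi]
movel(W([0,.018,.304]),DX,vel=.2)
print(get_ee_pos(),np.round(get_ft_force(),2))
for yy in (.05,.07,.09,.11,.122,.128,.131,.133,.135):
    movel(W([0,yy,.304]),DX,vel=.12)
    f=R.from_euler('z',-FP[2]).apply(get_ft_force())
    print(yy,f.round(2))
    if f[1]<-8: break
print(get_time())
movel(W([0,.05,.304]),DX,vel=.25)
movel(W([0,.03,.42]),DX,vel=.25)
move_ptp(W([-.2,-.25,.40]),DY)
for n in("side","top"):
    im=capture(n);cv2.imwrite(f"pics/{n}4.png",im[:,:,::-1])
    b=(100,300,240,520) if n=="side" else (125,245,240,440)
    cv2.imwrite(f"pics/{n}4z.png",cv2.resize(im[b[0]:b[1],b[2]:b[3]],None,fx=2.8,fy=2.8,interpolation=cv2.INTER_CUBIC)[:,:,::-1])
print(get_time())
a=1-np.radians(17)
cs=get_calibration("side");ct=get_calibration("top")
for a in (.85,1.):
    t=a-np.radians(17); K=W([0,.1+.08*np.sin(t),.232+.08*np.cos(t)])
    print(a,(proj(cs,K)-[240,100])*2.8,(proj(ct,K)-[240,125])*2.8)
E
```

```text
[ 0.61510127 -0.08150862  0.30503527] [ 0.11 -0.37  1.21]
0.05 [-0.95  0.02 -0.69]
0.07 [-0.75 -0.48  0.07]
0.09 [ 0.05 -0.38  0.29]
0.11 [-0.61  0.73 -0.11]
0.122 [-1.16  0.34  0.22]
0.128 [ 0.45 -2.35  0.06]
0.131 [  1.35 -10.48  -1.04]
13.35
15.85
0.85 [[207.35855383 133.26865973]] [[152.06042403 137.81695433]]
1.0 [[201.29747306 133.48578589]] [[142.95904874 138.42242266]]
```

View pics/side4z.png

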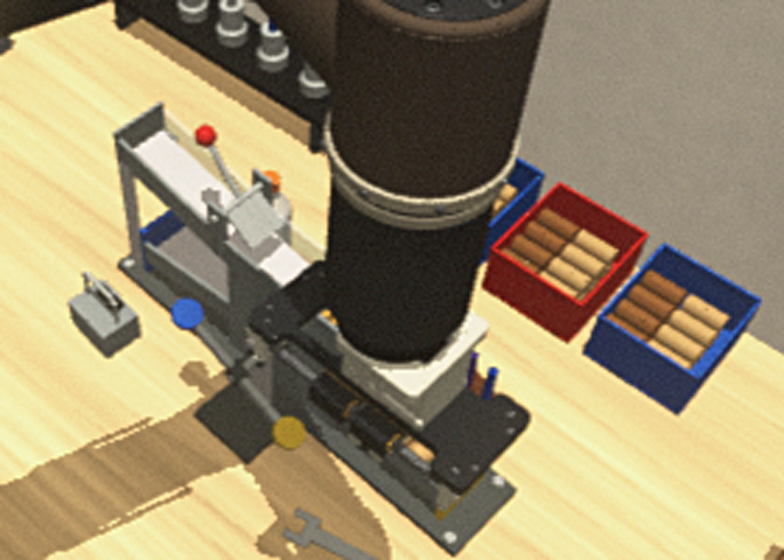

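View pics/top4z.png

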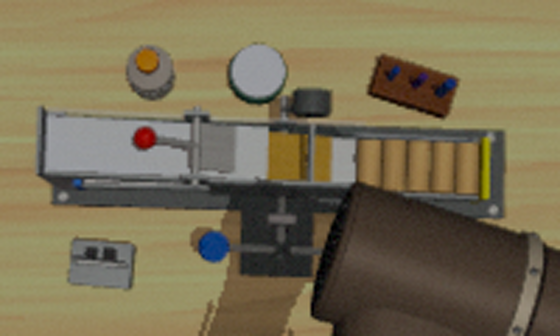

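All five blanks are in the right lane in the top view (x≈368–467). The knob is at (145,138), close to the fully open prediction of (143,138). Last step: check that everything is at rest, then sign off.

```bash
python3 - <<'E'
from plant import *
from h import *
a=cv2.imread("pics/top4.png")
hold(1.0)
b=capture("top")[:,:,::-1].copy()
print(cv2.absdiff(a,b)[165:205,360:425].mean(), cv2.absdiff(a,b)[320:380,100:300].mean())
c=get_calibration("top")
for y in(-.222,-.102): print(y,(proj(c,W([0,y,.085]))-[240,125])*2.8)
print(get_ft_force(),get_time())
sign_off()
E
```

```text
2.5187179487179487 2.379861111111111
-0.222 [[467.75368916 163.3186975 ]]
-0.102 [[366.48942002 161.60129272]]
[-0.47330314  0.50868496  0.15110158] 16.9
the job is handed in; nothing more can be done
```

The gate now feeds the right lane, all five blanks have rolled into it, and I handed the job in at about 17 s of the 40 s limit. I pressed down the raised yellow pad until the gate tipped over, then pushed the red lever across until it met its end stop (about 10 N). Then I moved the arm clear.

**Gate:** with the stop still shut, both pads showed within about 3 px of where they should be on the other end stop.

**Stop lever:** the knob's position in the last top picture puts it at about 0.97 rad, near fully open and past the 0.85 rad needed.

**Blanks:** all five were at rest in the right lane, about 102 to 222 mm from the pivot. Two pictures about a second apart differed only by camera noise.

**Bystanders and contact:** the bystanders in the final close-up pictures looked unmoved by eye, but I did not measure them. The screwdriver and bench brush were outside those pictures. The force reading at the end was noise level, so the robot was touching nothing.

No check failed. In the first pictures the detector confused the two pads and the knob, so I found those points by colour and fitted the feeder's pose from the calibration instead.

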